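Run in a batch of servos

TASK

Get the servo run-in stand going: swing its red-tipped hold-down lever right back, put every servo that lies on the bench upright and flat onto the middle of a rubber pad of its own, its long side along the pad's long side, and then swing the lever fully down again over them. After that turn the timer dial clockwise, counting clicks, until it sits at position 6 (the red dot is 0, each click is one), never letting it click past 6, and leave the meter, the cutters and the tape roll where they lie.

Things in the scene. Friction and masses are not known exactly. Their poses are not given: they have to be found in the camera images.
- stand: servo run-in stand, fixed: an aluminium plate 130 mm (its x) by 244 mm (its y), 4 mm thick, with four black, white-edged rubber pads side by side along its y, flush with the plate's top, a low blue back rail (6 mm thick, to 18 mm over the bench, its front 34 mm behind the pads' centres) and a hinged hold-down lever behind it. Origin: centre of its underside, on the bench; x points away from the robot at yaw 0, z up
- pad0 (a point): centre of rubber pad 0 on the stand, 4 mm over the bench, flat, with no rim (pad 0 is leftmost; they are 50 mm apart). Each pad is 50 mm along the stand's x and 30 mm along its y; axes as the stand's. Any servo may go on any pad, one on each
- pad1 (a point): centre of rubber pad 1 on the stand, 4 mm over the bench, flat, with no rim (pad 0 is leftmost; they are 50 mm apart). Each pad is 50 mm along the stand's x and 30 mm along its y; axes as the stand's. Any servo may go on any pad, one on each
- pad2 (a point): centre of rubber pad 2 on the stand, 4 mm over the bench, flat, with no rim (pad 0 is leftmost; they are 50 mm apart). Each pad is 50 mm along the stand's x and 30 mm along its y; axes as the stand's. Any servo may go on any pad, one on each
- pad3 (a point): centre of rubber pad 3 on the stand, 4 mm over the bench, flat, with no rim (pad 0 is leftmost; they are 50 mm apart). Each pad is 50 mm along the stand's x and 30 mm along its y; axes as the stand's. Any servo may go on any pad, one on each
- lever (a joint): hold-down lever of the stand, rad: 0 = fully down, the blue crossbar (186 mm long, its underside 45 mm over the bench, rubber feet to 42 mm) lying over the pads; grows as the lever swings up and away from the robot, to 2.3 at its stop (leaning well back past upright, pads open). It stays wherever it is left (stiff hinge, about 0.1 N m)
- lever_knob (a point): centre of the red grip barrel, 16 mm in diameter and 22 mm long (along the stand's y, flat ends), on the free end of the lever, 114 mm from the hinge axis; with the lever down it is at the robot's side of the stand, 50 mm over the bench; its surroundings are free to both sides (along the stand's y)
- lever_hinge (a point): point on the lever's hinge axis, 50 mm over the bench; the axis runs along the stand's y. The barrel, relative to this point in the stand's axes: x = -114 mm cos(lever), z = +114 mm sin(lever)
- dial (a joint): the timer's dial, rad: 0 = pointer at the red dot (position 0), grows as it is turned clockwise seen from above. It clicks into a detent every 0.5236 rad (30 degrees); position k is at k x 0.5236, k = 0 to 8, so position 6 is at 3.142. A sprung detent pulls it into the nearest position when let go; taking it over a click needs about 0.06 to 0.1 N m
- dial_grip (a point): middle of the dial's raised black grip bar, on the turning axis, 60 mm over the bench. The bar is 46 mm long (this point's x), 12 mm wide (its y), and reaches 10 mm above this point and 12 mm below it, down to the dial's round skirt (60 mm across, 7 mm thick) on the timer box; x points to the end with the yellow pointer
- timer: grey timer box under the dial, 100 x 100 x 40 mm, fixed to the bench; origin at the centre of its underside. On its top, seen from the robot, a red dot (position 0) is at the dial's lower left; white marks 1 to 8 follow clockwise, 30 degrees apart, mark 4 pointing away from the robot (the box's x)
- servo0_center (a point): small grey servo (may be absent), about 95 g, bottom-heavy: body 20 mm wide (its x), 34 mm long (its y; thin ears make it 46 mm), 20 mm high, with a black round knob on top, 13 mm across, from 24 to 35 mm above the underside, its axis 4 mm from this point towards +y. This point is at the centre of the body, 10 mm above its underside; z up. Grasp it across its 20 mm width or by the fixed knob
- servo1_center (a point): small grey servo (may be absent), about 95 g, bottom-heavy: body 20 mm wide (its x), 34 mm long (its y; thin ears make it 46 mm), 20 mm high, with a black round knob on top, 13 mm across, from 24 to 35 mm above the underside, its axis 4 mm from this point towards +y. This point is at the centre of the body, 10 mm above its underside; z up. Grasp it across its 20 mm width or by the fixed knob
- servo2_center (a point): small grey servo (may be absent), about 95 g, bottom-heavy: body 20 mm wide (its x), 34 mm long (its y; thin ears make it 46 mm), 20 mm high, with a black round knob on top, 13 mm across, from 24 to 35 mm above the underside, its axis 4 mm from this point towards +y. This point is at the centre of the body, 10 mm above its underside; z up. Grasp it across its 20 mm width or by the fixed knob
- servo3_center (a point): small grey servo (may be absent), about 95 g, bottom-heavy: body 20 mm wide (its x), 34 mm long (its y; thin ears make it 46 mm), 20 mm high, with a black round knob on top, 13 mm across, from 24 to 35 mm above the underside, its axis 4 mm from this point towards +y. This point is at the centre of the body, 10 mm above its underside; z up. Grasp it across its 20 mm width or by the fixed knob
- meter: yellow hand multimeter lying on the bench, 162 x 86 x 51 mm, not to be disturbed; origin at its underside
- cutters: small black side cutters lying on the bench, 103 x 34 x 12 mm, not to be disturbed; origin at the underside
- tape: small roll of brown tape lying on the bench, 55 x 53 x 19 mm, not to be disturbed; origin at its underside
Things that resemble listed ones, but are neither listed nor needed, are in the scene too. What is shaped like the part that bears servo2_center but orange is not meant. Leave any yellow look-alike of the part that bears servo0_center alone.

How it is judged:
By the outcome, as a careful person would: the job done as asked, in the order asked, and still so for the second after the job is handed in, with the robot touching nothing.
Of servo0, servo1, servo2, servo3 only 2 to 4 are there at a start; the rules pass over those that are not, and their reading is None.
At some moment in a run one of servo0, servo1, servo2, servo3 may be knocked a few centimetres aside while the robot is not near it.
Once in a run the grip may slacken for a moment while it holds something.
It also fails if it takes over 210 s, if anything falls off the work surface, if the arm or the gripper's body presses on something with over 40 N, if the wrist force passes 120 N, or if a joint passes its speed limit or range.

ROBOT

A 6-joint arm with a two-finger parallel gripper is mounted at the origin on a cart in front of the work surface, level with it; the furniture and walls round the work are solid. World frame = base frame: x ahead of the robot, y to its left, z up, the work surface at z = 0. Lengths are in m, angles in rad, forces in N, time in s.
With the tool pointing down it reaches from about 0.225 to 0.875 m from the base axis. Payload 3.4 kg.
Tool frame: the origin (TCP) lies between the finger pads; the fingertips stand arm.finger_overhang ahead of it and the grasp point (between the pads) lies 3 mm ahead of it (arm.finger_overhang is the distance from the TCP to the fingertips, in m); z points along the fingers, y is the line along which they close (so a half turn about z gives the same grasp; the last joint's range is limited). The gripper opens to 85 mm and grips with 20 to 120 N. Pads are 22 mm wide; open, the fingers measure 114 mm over their backs; the gripper's body (76 mm by 85 mm) begins 54 mm behind the grasp point. The pads swing forward as they close: fully open they stand 13 mm farther back than shut.
Start: joints at [-1.374, 0.276, 1.505, -0, 1.361, -0.121], TCP at [0.18, -0.546, 0.231] pointing down, gripper open.
Joint ranges: [-2.89, 2.89], [-0.75, 2.08], [0.22, 2.7], [-1.18, 4.32], [0.11, 2.71], [-2.7, 2.7]. Speed limits (rad/s): [2.57, 2.57, 3.14, 3.14, 3.14, 3.14].

INTERFACE

Orientations are given as a unit quaternion [x, y, z, w].
In Python, from workcell import arm gives the robot as it stands. Calls block until the motion is done:
- arm.move_pose(position, orientation): joint-space move of the TCP to a pose.
- arm.move_linear(position, attitude=None, rate=0.15, threshold=None): straight line of the TCP; attitude=None keeps the orientation; rate is the mean speed in m/s. With threshold (N) it stops when the force on the tool has changed by that much, and returns True; else False.
- arm.goto_joints(angles): joint-space move.
- arm.set_gripper(opening, strength=None): opening from 0.0 (shut) to 1.0 (fully open); strength is the grip in N (None keeps the last); returns when the fingers have stopped.
- arm.dwell(seconds).
- arm.ik(position, orientation): joint angles nearest the present ones, or None.
- arm.camera(name): name is "scene" or "side" or "wrist"; returns a dict with "frame" (400x640x3 uint8, red, green, blue), "K" (3x3 intrinsics, pixels), "k1" (the pictures are not rectified: a ray, as slopes to the right and down, at radius r is drawn at 1 + k1 r^2 times it, then the intrinsics apply), "eye" and "attitude" of the camera in the world. Camera axes: x right, y down, z forward; pixel columns grow to the right and rows downward; lengths in m; the calibration is good to about 2 mm. A picture is of the moment at which its call begins. There is no depth.
A pose or a line that the arm cannot do raises arm.PlanningError and nothing moves.
- arm.job_done(): hands the job in; it is judged then, once.
Readings, each from a call of its own:
- arm.get_time_s(): time.
- arm.get_joint_pos(): joint angles.
- arm.get_dq(): joint speeds.
- arm.get_joint_efforts(): joint torques, N m.
- arm.get_ee_pos(): TCP position.
- arm.get_tcp_rot(): TCP orientation.
- arm.get_contact_force(): force on the tool from outside, world axes, zero at the start.
- arm.get_ft_torque(): the same for the moment, N m.
- arm.get_finger_gap(): opening from 0.0 (shut) to 1.0 (fully open).
- arm.get_finger_force(): force on a finger pad.
Only numpy, scipy, OpenCV 4.12 (cv2) and the standard library are available. Lean on these libraries where they do the work, as an engineer would, in place of code of your own. Each camera call takes 0.05 s, during which the arm holds its last target. There are 200 camera calls.

## Working session

There is one attempt and no reset: what is moved stays moved. The work goes in short steps, each a Python script; the robot and the scene stay as the last script left them, time stands still between calls to the robot, and variables do not carry over. Pictures are saved under pics/ and viewed, at most 14 in all, crops included, and the job is handed in when it is done.

```bash
ls; mkdir -p pics
cat > h.py <<'E'
import numpy as np, cv2
from workcell import arm
from scipy.spatial.transform import Rotation as R
def snap(n,f=None):
    c=arm.camera(n)
    if f: cv2.imwrite('pics/'+f,c['frame'][:,:,::-1])
    return c
def Rc(c):
    a=np.array(c['attitude'],float)
    return R.from_quat(a).as_matrix() if a.size==4 else a.reshape(3,3)
def ray(c,uv):
    K=np.array(c['K'],float); p=cv2.undistortPoints(np.array([[uv]],float),K,np.array([c['k1'],0,0,0.]))[0,0]
    return np.array(c['eye'],float),Rc(c)@np.array([p[0],p[1],1.])
def onz(c,uv,z):
    e,d=ray(c,uv); return e+d*(z-e[2])/d[2]
def proj(c,P):
    r=Rc(c)
    p=(np.atleast_2d(P)-c['eye'])@r
    return cv2.projectPoints(p,np.zeros(3),np.zeros(3),np.array(c['K'],float),np.array([c['k1'],0,0,0.]))[0][:,0]
def down(yaw):  # tool z down; tool y (closing line) at world angle yaw
    y=np.array([np.cos(yaw),np.sin(yaw),0]);z=np.array([0,0,-1.]);x=np.cross(y,z)
    return R.from_matrix(np.c_[x,y,z]).as_quat()
E
python3 - <<'E'
from h import *
import pickle
d={}
for n in ("scene","side","wrist"):
    c=snap(n,n+'0.png'); d[n]=c
    print(n,c['K'],c['k1'],c['eye'],c['attitude'])
pickle.dump(d,open('c0.pkl','wb'))
print(arm.finger_overhang,arm.get_time_s(),arm.get_tcp_rot())
E
```

```text
pics
scene [[366.46337201   0.         316.03149781]
 [  0.         366.46337201 194.45632862]
 [  0.           0.           1.        ]] -0.03277211246026892 [0.08361961 0.1715719  0.6947211 ] [-0.44960791  0.81571608 -0.32049843  0.17245509]
side [[422.09073996   0.         310.22705512]
 [  0.         422.09073996 199.65773667]
 [  0.           0.           1.        ]] -0.09790341358242498 [ 0.30338779 -0.57094701  0.87178178] [ 0.93049458 -0.23729718  0.07144902 -0.26974974]
wrist [[283.37288874   0.         321.55659693]
 [  0.         283.37288874 196.7925719 ]
 [  0.           0.           1.        ]] -0.012889843282329332 [ 0.2512647  -0.52338228  0.37322987] [ 0.80145322 -0.57949659 -0.08702345  0.11951296]
0.022 0.15 [ 9.87400358e-01  1.58240431e-01 -3.00488090e-05 -7.05994423e-04]
```

View pics/scene0.png

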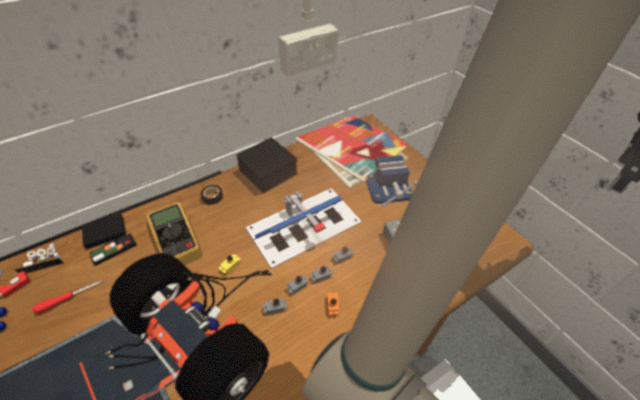

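View pics/side0.png

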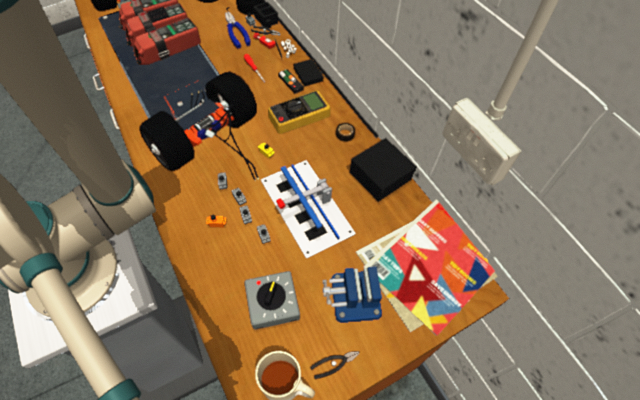

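The scene view shows four grey servos, at (275,306), (298,284), (321,274) and (343,254). In the side view they are at (222,180), (239,196), (246,214) and (264,233). Two look-alikes to avoid are the orange one at side (216,221) and the yellow one at side (266,150). The stand is at side (307,207), with its red knob at (282,203). The dial is at (272,295).

Next is one close crop to check that choice, plus rough positions.

Run:
```python
from h import *
import pickle
d=pickle.load(open('c0.pkl','rb')); c=d['side']
f=c['frame'][130:340,190:390,::-1]
cv2.imwrite('pics/sidecrop.png',cv2.resize(f,(570,600),interpolation=cv2.INTER_CUBIC))
for n,uv,z in [('s',(222,180),.02),('s',(239,196),.02),('s',(246,214),.02),('s',(264,233),.02),('or',(216,221),.02),('ye',(266,150),.02),
 ('knob',(282,203),.05),('dial',(272,296),.06),('st',(262,180),.004),('st',(302,160),.004),('st',(354,238),.004),('st',(308,254),.004),('red',(257,283),.04)]:
    print(n,onz(c,uv,z).round(3))
f=d['scene']
for uv in [(275,306),(298,284),(321,274),(343,254)]: print(onz(f,uv,.02).round(3))
```

```text
s [0.403 0.056 0.02 ]
s [ 0.421 -0.008  0.02 ]
s [ 0.415 -0.062  0.02 ]
s [ 0.431 -0.127  0.02 ]
or [ 0.346 -0.046  0.02 ]
ye [0.539 0.09  0.02 ]
knob [ 0.496 -0.092  0.05 ]
dial [ 0.378 -0.284  0.06 ]
st [0.493 0.019 0.004]
st [0.611 0.027 0.004]
st [ 0.61  -0.23   0.004]
st [ 0.498 -0.215  0.004]
red [ 0.364 -0.237  0.04 ]
[0.398 0.062 0.02 ]
[ 0.416 -0.001  0.02 ]
[ 0.41  -0.054  0.02 ]
[ 0.426 -0.121  0.02 ]
```

View pics/sidecrop.png

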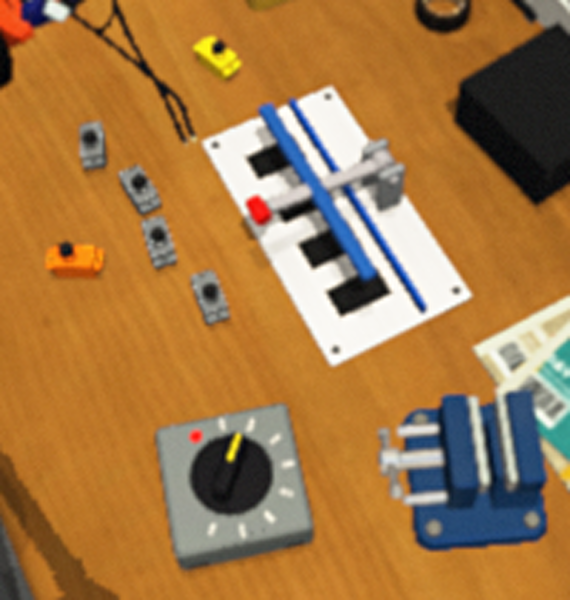

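All four grey servos stand upright and the look-alikes are clear. Next I'll go above and look with the wrist camera.

Run:
```python
from h import *
import pickle
arm.move_pose([.40,-.11,.30],down(-np.pi/2))
c=snap('wrist','w1.png'); pickle.dump(c,open('w1.pkl','wb'))
print(arm.get_ee_pos(),c['eye'],Rc(c).round(3).tolist(),arm.get_time_s())
```

```text
[ 0.40009236 -0.11073425  0.29981082] [ 0.47550361 -0.1113959   0.4430591 ] [[0.0, -0.956, -0.293], [-1.0, 0.0, -0.001], [0.001, 0.293, -0.956]] 1.9917
```

View pics/w1.png

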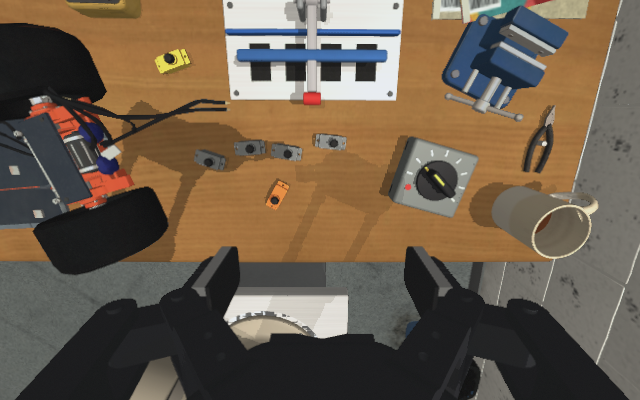

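The wrist view shows the servos at (209,160), (249,148), (287,152) and (330,142). The stand's front edge runs from (230,99) to (396,101), with the red knob at (312,99). The dial is at (436,180) and its red dot at (408,187).

I'll measure by mask and check the overlay in one enlarged crop.

```bash
cat >> h.py <<'E'
def servos(c,near=None,dbg=None):
    """grey servos on the bench: list of (center xy, yaw of +y axis, px)"""
    hsv=cv2.cvtColor(c['frame'],cv2.COLOR_RGB2HSV)
    m=((hsv[:,:,1]<75)&(hsv[:,:,2]<175)).astype(np.uint8)
    m=cv2.morphologyEx(m,cv2.MORPH_OPEN,np.ones((3,3),np.uint8))
    out=[]
    for ct in cv2.findContours(m,cv2.RETR_EXTERNAL,cv2.CHAIN_APPROX_NONE)[0]:
        a=cv2.contourArea(ct)
        if a<60: continue
        (u,v),_,_=cv2.minAreaRect(ct)
        P=np.array([onz(c,p[0],.018)[:2] for p in ct])
        (x,y),(w,h),ang=cv2.minAreaRect((P*1000).astype(np.float32))
        L,W=max(w,h),min(w,h)
        if not(34<L<60 and 14<W<36): continue
        if not(.2<x/1000<.48 and -.3<y/1000<.3): continue
        th=np.radians(ang if w>h else ang+90)
        bx=cv2.boundingRect(ct); mm=np.zeros_like(m); cv2.drawContours(mm,[ct],-1,1,-1)
        k=(hsv[:,:,2]<60)&(mm>0)
        ys,xs=np.nonzero(k); kn=onz(c,(xs.mean(),ys.mean()),.032)[:2] if len(xs)>4 else None
        e=np.array([np.cos(th),np.sin(th)]); ce=np.array([x,y])/1000
        if kn is not None:
            if (kn-ce)@e<0: e=-e
        out.append(dict(c=ce,kn=kn,e=e,ck=None if kn is None else kn-.004*e,L=L,W=W,px=(round(u),round(v))))
        if dbg is not None: cv2.drawContours(dbg,[ct],-1,(255,0,255),1)
    return out
E
python3 - <<'E'
from h import *
import pickle
c=pickle.load(open('w1.pkl','rb')); d=c['frame'].copy()
for s in servos(c,dbg=d): print({k:(np.round(v,3) if v is not None else v) for k,v in s.items()})
hsv=cv2.cvtColor(c['frame'],cv2.COLOR_RGB2HSV)
def cen(m,box,z):
    x0,y0,x1,y1=box; ys,xs=np.nonzero(m[y0:y1,x0:x1]); p=(xs.mean()+x0,ys.mean()+y0); print(p,len(xs),onz(c,p,z).round(4)); return onz(c,p,z)
H,S,V=cv2.split(hsv)
cen(((H<8)|(H>172))&(S>150),(295,85,330,110),.05)
red=cen(((H<8)|(H>172))&(S>150),(400,180,416,195),.04)
yel=cen((H>20)&(H<38)&(S>120),(415,155,460,200),.07)
for p in [(230,99.5),(396,101)]: print(onz(c,p,.004))
cv2.imwrite('pics/w1c.png',cv2.resize(d[60:220,185:485,::-1],(800,427),interpolation=cv2.INTER_CUBIC))
d4=c['frame'][125:225,385:485,::-1]; big=cv2.resize(d4,(427,427),interpolation=cv2.INTER_CUBIC)
cv2.imwrite('pics/w1c.png',np.hstack([cv2.resize(d[100:180,185:355,::-1],(370,174)) if 0 else cv2.copyMakeBorder(cv2.resize(d[85:180,185:360,::-1],(370,201)),0,226,0,0,0),big]))
E
```

```text
{'c': array([0.405, 0.058]), 'kn': array([0.405, 0.051]), 'e': array([-0.275, -0.962]), 'ck': array([0.406, 0.055]), 'L': np.float64(45.821), 'W': np.float64(24.388), 'px': array([209, 159])}
{'c': array([ 0.416, -0.059]), 'kn': array([ 0.416, -0.062]), 'e': array([-0.158, -0.987]), 'ck': array([ 0.417, -0.058]), 'L': np.float64(44.519), 'W': np.float64(21.609), 'px': array([286, 152])}
{'c': array([ 0.422, -0.004]), 'kn': array([ 0.423, -0.008]), 'e': array([ 0.069, -0.998]), 'ck': array([ 0.422, -0.004]), 'L': np.float64(45.403), 'W': np.float64(20.808), 'px': array([249, 147])}
{'c': array([ 0.431, -0.124]), 'kn': array([ 0.43 , -0.128]), 'e': array([-0.108, -0.994]), 'ck': array([ 0.431, -0.125]), 'L': np.float64(44.221), 'W': np.float64(20.676), 'px': array([330, 141])}
(np.float64(311.33962264150944), np.float64(98.34905660377359)) 212 [ 0.4904 -0.0983  0.05  ]
(np.float64(407.82608695652175), np.float64(186.7391304347826)) 23 [ 0.3676 -0.2389  0.04  ]
(np.float64(435.3272727272727), np.float64(176.5090909090909)) 55 [ 0.39   -0.2654  0.07  ]
[0.49071827 0.02276676 0.004     ]
[ 0.48859168 -0.22136926  0.004     ]
```

View pics/w1c.png

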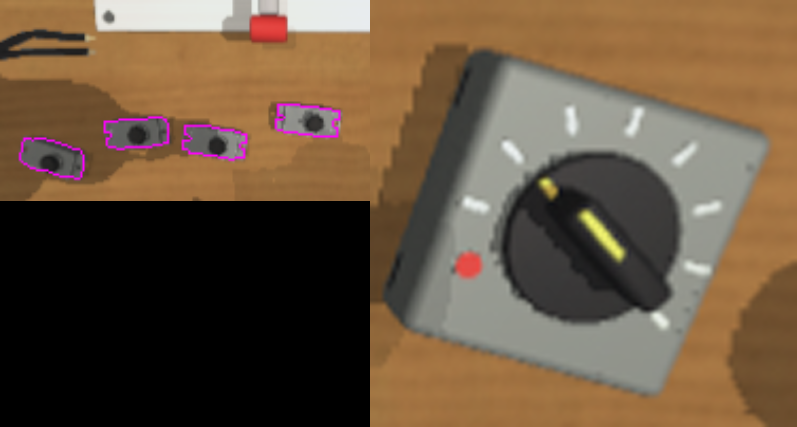

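The four grey masks are clean, and the dial pointer reads about position 2. The stand centre is about (0.555,-0.100) with yaw about -0.009. Now I'll open the lever.

```bash
cat >> h.py <<'E'
YAW=-.0087; SX=np.array([np.cos(YAW),np.sin(YAW),0]); KN=np.array([.4904,-.0983,.05]); HG=KN+.114*SX
def lev(t,off=.003): return HG-SX*.114*np.cos(t)+np.array([0,0,.114*np.sin(t)+off])
QL=down(YAW-np.pi/2)
E
python3 - <<'E'
from h import *
import pickle
arm.move_pose(lev(0)+[0,0,.10],QL)
arm.set_gripper(.55,30)
c=snap('wrist','w2.png')
arm.move_linear(lev(0),rate=.15,threshold=15)
arm.set_gripper(0,30); print('gap',arm.get_finger_gap(),arm.get_ee_pos())
for t in np.linspace(.12,2.33,18):
    if arm.move_linear(lev(t),rate=.12,threshold=25): print('stop',t,arm.get_contact_force())
arm.dwell(.1)
print(arm.get_ee_pos(),arm.get_contact_force(),arm.get_finger_gap(),arm.get_time_s())
p=arm.get_ee_pos()-HG; print('lever',np.arctan2(p[2]-.003,-p[0]))
c=snap('wrist','w3.png')
E
```

```text
gap 0.24189811628346033 [ 0.49115397 -0.09822869  0.05371712]
[ 0.68573244 -0.09950845  0.13963944] [ 2.96786836e-01  4.85898419e+00 -4.53974119e-03] 0.23086858199357382 9.4333
lever 2.3246369372887066
```

View pics/w3.png

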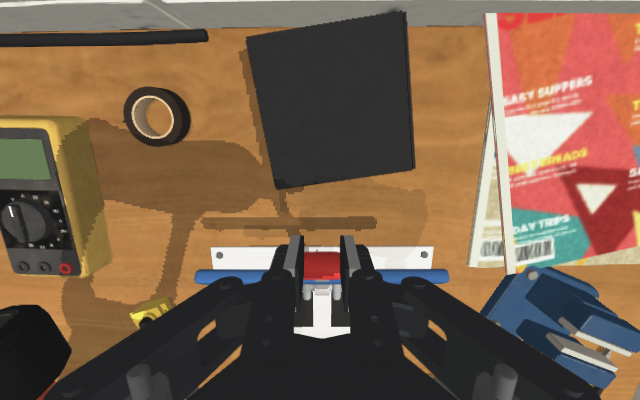

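The barrel is held at (320,262) with the lever leaning back. I'll release it, retreat, and look at the pads and servos.

Run:
```python
from h import *
import pickle
arm.set_gripper(.5)
p=arm.get_ee_pos(); arm.move_linear(p+[0,0,.1],rate=.25)
arm.move_pose([.42,-.07,.22],QL)
c=snap('wrist','w4.png'); pickle.dump(c,open('w4.pkl','wb'))
for s in servos(c): print({k:(np.round(v,3) if v is not None else v) for k,v in s.items()})
g=cv2.cvtColor(c['frame'],cv2.COLOR_RGB2HSV)
m=(g[:,:,2]<60).astype(np.uint8)
for ct in cv2.findContours(m,cv2.RETR_EXTERNAL,cv2.CHAIN_APPROX_NONE)[0]:
    if cv2.contourArea(ct)<150: continue
    P=np.array([onz(c,q[0],.004)[:2] for q in ct])*1000
    r=cv2.minAreaRect(P.astype(np.float32))
    if 480<r[0][0]<620 and -250<r[0][1]<60: print('pad',np.round(r[0],1),np.round(r[1],1),round(r[2],1))
print(arm.get_time_s())
```

```text
{'c': array([0.406, 0.058]), 'kn': array([0.405, 0.053]), 'e': array([-0.341, -0.94 ]), 'ck': array([0.406, 0.056]), 'L': np.float64(45.274), 'W': np.float64(25.919), 'px': array([219, 186])}
{'c': array([ 0.417, -0.058]), 'kn': array([ 0.416, -0.062]), 'e': array([-0.155, -0.988]), 'ck': array([ 0.417, -0.058]), 'L': np.float64(44.816), 'W': np.float64(22.602), 'px': array([311, 178])}
{'c': array([ 0.423, -0.004]), 'kn': array([ 0.424, -0.008]), 'e': array([ 0.063, -0.998]), 'ck': array([ 0.424, -0.004]), 'L': np.float64(44.56), 'W': np.float64(22.557), 'px': array([267, 173])}
{'c': array([ 0.432, -0.124]), 'kn': array([ 0.432, -0.127]), 'e': array([-0.109, -0.994]), 'ck': array([ 0.432, -0.123]), 'L': np.float64(45.02), 'W': np.float64(21.874), 'px': array([364, 165])}
pad [ 540.6 -174.2] [27.1 46.7] 89.5
pad [ 540.8 -124.1] [27.4 46.6] 89.7
pad [541.2 -74.8] [27.3 46.5] 89.6
pad [541.6 -24.5] [27.2 46.6] 89.5
11.475
```

View pics/w4.png

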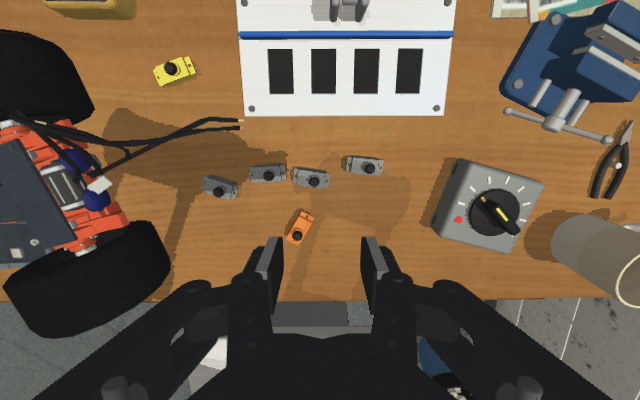

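The pads are at x≈0.541, y≈-0.0245, -0.0747, -0.1241 and -0.1742. All four servos are undisturbed. I'll do the first servo with a close look from hover.

```bash
cat >> h.py <<'E'
PADS=[np.array([.5415,-.0245]),np.array([.5412,-.0747]),np.array([.5408,-.1241]),np.array([.5405,-.1742])]
PYAW=-.0075
def wrap(a,m=np.pi): return (a+m/2)%m-m/2
def bestq(pos,yaw,ref=0.):
    """down pose with closing line yaw (mod pi), choosing last joint nearest mid"""
    o=[]
    for k in (0,1):
        q=arm.ik(pos,down(yaw+k*np.pi))
        if q is not None: o.append((abs(q[5]-ref),yaw+k*np.pi))
    return min(o)[1]
def find(xy,name,tol=.06):
    c=snap('wrist',name); L=servos(c)
    L=[s for s in L if np.hypot(*(s['c']-xy))<tol]
    return min(L,key=lambda s:np.hypot(*(s['c']-xy))) if L else None
def pick(xy,e,tag):
    xy=np.array(xy); e=np.array(e)
    arm.set_gripper(.42,50)
    for it in range(2):
        yaw=bestq([*xy,.12],np.arctan2(e[1],e[0])+np.pi/2)
        arm.move_pose([*xy,.12],down(yaw))
        s=find(xy,f'{tag}_{it}.png')
        if s is None: print('not seen'); return None
        n=s['ck'] if s['ck'] is not None else s['c']; print('seen',n.round(4),s['c'].round(4),s['e'].round(3),round(s['L']),round(s['W']))
        mv=np.hypot(*(n-xy)); rot=abs(wrap(np.arctan2(s['e'][1],s['e'][0])-np.arctan2(e[1],e[0])))
        xy,e=n,s['e']
        if mv<.008 and rot<.15: break
    yaw=yaw+wrap(np.arctan2(e[1],e[0])+np.pi/2-yaw)
    arm.move_linear([*xy,.10],down(yaw),rate=.1)
    if arm.move_linear([*xy,.024],rate=.1,threshold=12): print('contact',arm.get_ee_pos())
    arm.set_gripper(0,50); print('gap',arm.get_finger_gap())
    arm.move_linear([*xy,.085],rate=.12)
    print('lifted gap',arm.get_finger_gap(),arm.get_finger_force(),arm.get_contact_force().round(2))
    return yaw
def place(pad,yaw):
    xy=PADS[pad]
    y2=bestq([*xy,.085],PYAW+np.pi/2,arm.get_joint_pos()[5])
    arm.move_linear([*xy,.085],down(y2),rate=.08)
    print('pre-place gap',arm.get_finger_gap(),arm.get_joint_pos()[5])
    if arm.get_finger_gap()<.15: print('LOST'); return False
    arm.move_linear([*xy,.034],rate=.1)
    print('touch',arm.move_linear([*xy,.0275],rate=.02,threshold=6),arm.get_ee_pos())
    arm.set_gripper(.40); arm.move_linear([*xy,.12],rate=.15); return True
E
python3 - <<'E'
from h import *
y=pick([.406,.056],[-.31,-.95],'p0')
if y is not None: place(0,y)
arm.move_pose([.44,-.07,.22],QL); snap('wrist','w5.png'); print(arm.get_time_s())
E
```

```text
seen [0.4042 0.0609] [0.4043 0.0607] [-0.327 -0.945] 45 20
gap 0.11596023462062408
lifted gap 0.11281791920818965 48.67995321750641 [ 0.21 -1.   -0.23]
pre-place gap 0.11585870664817456 1.404609281704087
LOST
17.925
```

View pics/w5.png

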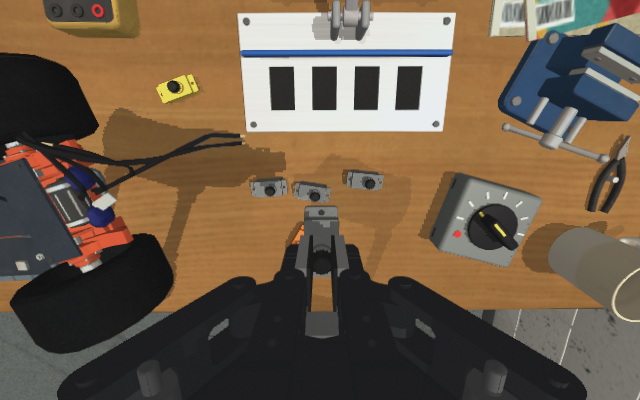

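The servo appears to be held at (320,240), but the gap of 0.116 is narrower than the body. I'll check the hover picture and the grip before going on.

Run:
```python
from h import *
a=cv2.imread('pics/p0_0.png')[130:290,230:420]; b=cv2.imread('pics/w5.png')[180:340,240:430]
cv2.imwrite('pics/cmp.png',np.hstack([cv2.resize(a,(395,333),interpolation=cv2.INTER_CUBIC),cv2.resize(b,(395,333),interpolation=cv2.INTER_CUBIC)]))
print(arm.get_finger_gap(),arm.get_contact_force(),arm.get_ee_pos())
```

```text
0.11387297922291474 [-0.37348711  0.26269323 -1.6428826 ] [ 0.44014341 -0.06959948  0.21881349]
```

View pics/cmp.png

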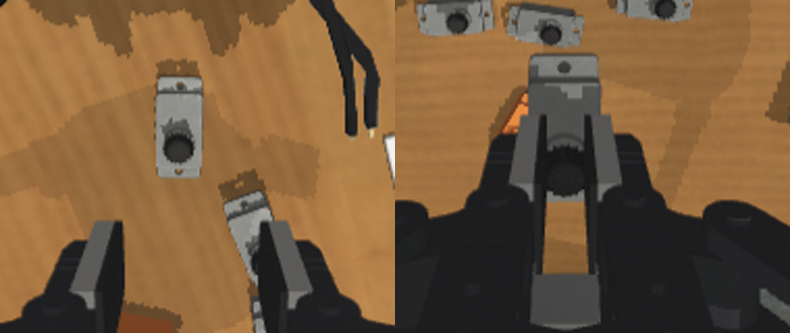

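The fingers are holding the knob: their inner gap at crop (545–597) is narrower than the body, and the knob is at (568,175). That is an allowed grasp. I'll work out where the servo sits in the tool.

Run:
```python
from h import *
c=snap('wrist'); t=arm.get_ee_pos(); r=R.from_quat(arm.get_tcp_rot()).as_matrix()
def px(u,v): return (240+(u-395)/2.079,180+v/2.081)
for n,p,dz in [('knobtop',px(568,172),-.007),('knobtop',px(568,172),-.0),('ear end',px(564,54),-.024),('ear end',px(564,54),-.016),('hole',px(564,68),-.022),('hole',px(564,68),-.014)]:
    P=onz(c,p,t[2]+dz); print(n,np.array(p).round(),dz,(r.T@(P-t)).round(4))
# expected pixel of finger tips / grasp
for q in [(0,0,.022),(0,0,.003),(.011,.0075,.022),(.011,-.0075,.022)]: print(q,proj(c,t+r@np.array(q)).round())
s=snap('side','s5.png'); print(proj(s,t).round())
u,v=proj(s,t)[0].astype(int); cv2.imwrite('pics/s5c.png',cv2.resize(s['frame'][max(v-50,0):v+50,u-60:u+60,::-1],(600,500),interpolation=cv2.INTER_CUBIC))
```

```text
knobtop [323. 263.] -0.007 [-0.0119  0.002   0.007 ]
knobtop [323. 263.] -0.0 [-0.0078  0.0019  0.    ]
ear end [321. 206.] -0.024 [0.0182 0.0008 0.024 ]
ear end [321. 206.] -0.016 [0.0209 0.0008 0.016 ]
hole [321. 213.] -0.022 [0.0145 0.0008 0.022 ]
hole [321. 213.] -0.014 [0.0174 0.0008 0.014 ]
(0, 0, 0.022) [[320. 234.]]
(0, 0, 0.003) [[320. 248.]]
(0.011, 0.0075, 0.022) [[332. 218.]]
(0.011, -0.0075, 0.022) [[308. 218.]]
[[247. 160.]]
```

View pics/s5c.png

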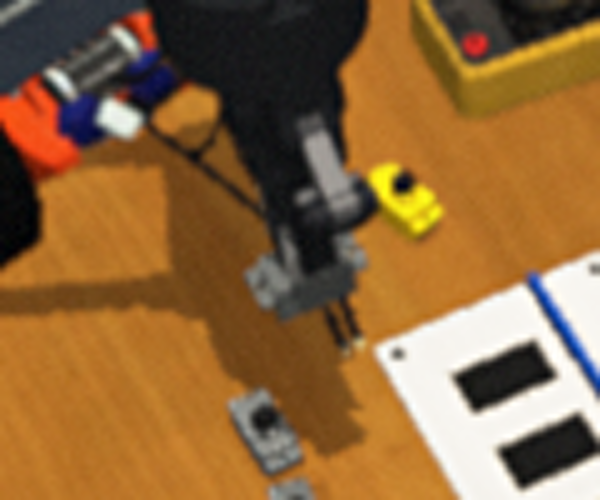

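The servo is held upright, its centre about 4 mm behind the TCP along tool x. I'll place it on pad 0 with that correction and a force-stopped descent.

```bash
cat >> h.py <<'E'
def place2(pad,offx,z0=.075,z1=.024):
    xy=PADS[pad]
    y2=bestq([*xy,.1],PYAW+np.pi/2,arm.get_joint_pos()[5])
    q=down(y2); tx=R.from_quat(q).as_matrix()[:2,0]; t=xy-offx*tx
    arm.move_linear([*t,.1],q,rate=.12)
    print('pre gap',arm.get_finger_gap()); arm.move_linear([*t,z0],rate=.1)
    print('touch',arm.move_linear([*t,z1],rate=.025,threshold=3.5),arm.get_ee_pos(),arm.get_contact_force().round(1))
    arm.set_gripper(.40); arm.move_linear([*t,.12],rate=.15)
def onpads(c):
    """grey bodies on the plate: contours around each pad"""
    hsv=cv2.cvtColor(c['frame'],cv2.COLOR_RGB2HSV)
    for i,p in enumerate(PADS):
        print(i,end=' ')
E
python3 - <<'E'
from h import *
import pickle
place2(0,-.004)
arm.move_pose([.42,-.07,.22],QL); c=snap('wrist','w6.png'); pickle.dump(c,open('w6.pkl','wb')); print(arm.get_time_s())
P=PADS[0]; u,v=proj(c,[*P,.024])[0].astype(int); print(u,v)
a=cv2.resize(c['frame'][v-50:v+50,u-50:u+50,::-1],(400,400),interpolation=cv2.INTER_CUBIC)
s=snap('side'); u,v=proj(s,[*P,.024])[0].astype(int)
b=cv2.resize(s['frame'][v-35:v+35,u-35:u+35,::-1],(400,400),interpolation=cv2.INTER_CUBIC)
cv2.imwrite('pics/pl0.png',np.hstack([a,b]))
E
```

```text
pre gap 0.11524268139298538
touch True [ 0.54541624 -0.02446132  0.0285876 ] [-0.9 -0.2  4.4]
23.4917
278 67
```

View pics/pl0.png

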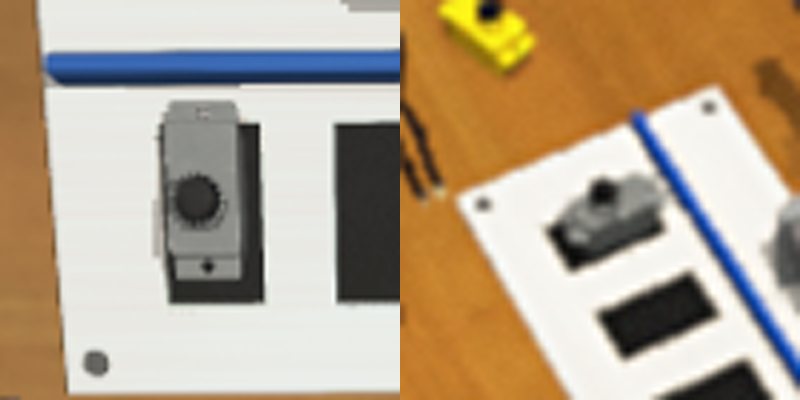

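Servo 0 is on pad 0, upright and along the pad (crop knob at (197,198)). I'll compute its offset, write it as a helper, and pick servo 1, printing the finger data.

```bash
cat >> h.py <<'E'
def check(c,pad):
    """knob axis on a pad: dark round blob inside the grey body; prints offset of body centre in mm (stand axes approx world)"""
    g=cv2.cvtColor(c['frame'],cv2.COLOR_RGB2HSV)[:,:,2]
    u,v=proj(c,[*PADS[pad],.03])[0].astype(int)
    body=(g>75)&(g<190)&(cv2.cvtColor(c['frame'],cv2.COLOR_RGB2HSV)[:,:,1]<60)
    m=np.zeros_like(g); m[v-34:v+34,u-20:u+20]=body[v-34:v+34,u-20:u+20]
    m=cv2.morphologyEx(m,cv2.MORPH_OPEN,np.ones((3,3),np.uint8))
    ct=max(cv2.findContours(m,cv2.RETR_EXTERNAL,cv2.CHAIN_APPROX_NONE)[0],key=cv2.contourArea)
    P=np.array([onz(c,q[0],.022)[:2] for q in ct])*1000
    r=cv2.minAreaRect(P.astype(np.float32))
    f=np.zeros_like(m); cv2.drawContours(f,[ct],-1,1,-1); f=f&(g<60)
    ys,xs=np.nonzero(f); k=onz(c,(xs.mean(),ys.mean()),.036)[:2] if len(xs)>5 else None
    ce=np.array(r[0])/1000
    print('pad',pad,'rect off mm',((ce-PADS[pad])*1000).round(1),np.round(r[1],1),round(r[2],1),'knob off mm',None if k is None else ((k-PADS[pad])*1000).round(1))
    return r,k
E
python3 - <<'E'
from h import *
import pickle
c=pickle.load(open('w6.pkl','rb')); check(c,0)
P=onz(c,(277.25,66.5),.039)[:2]; print('knob',(P-PADS[0])*1000)
for v in (100,280):print('ear',((onz(c,(228+205/4,17+v/4),.02)[:2]-PADS[0])*1000).round(1))
for s in servos(c): print(s['c'].round(3),s['ck'].round(3),s['e'].round(2))
E
```

```text
pad 0 rect off mm [3.3 1.4] [23.5 45.1] 87.6 knob off mm None
knob [-1.13838371 -0.80659045]
ear [26.  -1.5]
ear [-19.9   0.8]
[ 0.417 -0.058] [ 0.417 -0.058] [-0.16 -0.99]
[ 0.423 -0.004] [ 0.424 -0.005] [ 0.06 -1.  ]
[ 0.432 -0.124] [ 0.432 -0.124] [-0.1  -0.99]
```

Servo 0 is about 3 mm too far in +x, so the in-hand offset is really about -1 mm. I'll place the next two and check them.

Run:
```python
from h import *
import pickle
for i,xy,e in [(1,(.424,-.0045),(.06,-1)),(2,(.417,-.058),(-.16,-.99))]:
    y=pick(xy,e,f'p{i}')
    if y is None or arm.get_finger_gap()<.05: print('fail'); break
    place2(i,-.001)
    arm.move_pose([.42,-.10,.22],QL); c=snap('wrist',f'v{i}.png'); pickle.dump(c,open(f'v{i}.pkl','wb'))
    for s in servos(c): print(s['c'].round(3),s['ck'].round(3),s['e'].round(2))
    for k in range(i+1): check(c,k)
    print(arm.get_time_s())
```

```text
seen [ 0.4218 -0.0011] [ 0.4218 -0.0022] [ 0.068 -0.998] 45 20
gap 0.11986237995459059
lifted gap 0.1176110049619379 48.69963347911835 [-0.3  -0.21 -1.08]
pre gap 0.11769117840538414
touch True [ 0.54208155 -0.07461378  0.02863649] [-0.6 -0.   4.8]
[ 0.417 -0.059] [ 0.417 -0.059] [-0.16 -0.99]
[ 0.432 -0.125] [ 0.432 -0.124] [-0.12 -0.99]
pad 0 rect off mm [3.1 0.6] [22.3 46.4] 86.1 knob off mm None
pad 1 rect off mm [0.3 0. ] [20.1 45.1] 88.6 knob off mm None
33.125
seen [ 0.4159 -0.0535] [ 0.4154 -0.0564] [-0.174 -0.985] 44 20
gap 0.11694353552417545
lifted gap 0.11965471771760378 48.69257926940918 [-0.1  -0.18 -1.29]
pre gap 0.11778775978155454
touch True [ 0.54167659 -0.12401697  0.0285912 ] [0.4 0.8 4.3]
[ 0.432 -0.125] [ 0.432 -0.124] [-0.13 -0.99]
pad 0 rect off mm [3.2 1. ] [22.5 45.7] 89.2 knob off mm None
pad 1 rect off mm [ 0.5 -0.2] [20.2 45.1] 88.7 knob off mm None
pad 2 rect off mm [-2.6 -0.3] [45.3 19.1] 0.2 knob off mm [-7.3  0.5]
42.3417
```

View pics/v2.png

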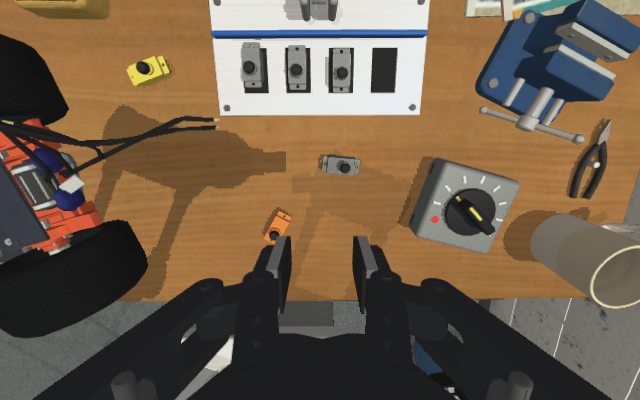

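Servos 1 and 2 are on their pads, and servo 2 is about 2.6 mm forward. Using the contour centre as the grasp point is better, so I'll use it for servo 3, then nudge pads 0 and 2.

```bash
sed -i "s/n=s\['ck'\] if s\['ck'\] is not None else s\['c'\]/n=s['c']/" h.py
cat >> h.py <<'E'
def shift(pad,dx):
    """regrasp servo on pad whose centre sits dx too far along x, and recentre it"""
    xy=PADS[pad]; y2=bestq([*xy,.1],PYAW+np.pi/2); a=xy+[dx,0]
    arm.set_gripper(.40,50); arm.move_pose([*a,.12],down(y2))
    arm.move_linear([*a,.0285],rate=.1,threshold=12); arm.set_gripper(0,50); print('gap',arm.get_finger_gap())
    arm.move_linear([*a,.037],rate=.05); arm.move_linear([*xy,.037],rate=.02)
    print('touch',arm.move_linear([*xy,.026],rate=.025,threshold=3.5),arm.get_ee_pos())
    arm.set_gripper(.40); arm.move_linear([*xy,.12],rate=.15)
E
python3 - <<'E'
from h import *
import pickle
y=pick((.432,-.1245),(-.12,-.99),'p3')
if y is not None and arm.get_finger_gap()>.05:
    place2(3,0)
    shift(2,-.0026); shift(0,.003)
arm.move_pose([.42,-.10,.22],QL); c=snap('wrist','v3.png'); pickle.dump(c,open('v3.pkl','wb'))
for s in servos(c): print(s['c'].round(3),s['e'].round(2))
for k in range(4): check(c,k)
print(arm.get_time_s())
cv2.imwrite('pics/v3c.png',cv2.resize(c['frame'][0:130,200:440,::-1],(800,433),interpolation=cv2.INTER_CUBIC))
E
```

```text
seen [ 0.4305 -0.1235] [ 0.4305 -0.1235] [-0.12  -0.993] 45 19
gap 0.11797278003994795
lifted gap 0.11564139928757686 48.702346086502075 [ 1.16 -0.04 -0.67]
pre gap 0.11340010304566761
touch True [ 0.54040503 -0.1741177   0.02866788] [0.7 0.4 4.2]
gap 0.1156535957432639
touch True [ 0.54084019 -0.12392244  0.02916549]
gap 0.10971200981671718
touch True [ 0.54170748 -0.0243112   0.02916705]
pad 0 rect off mm [-0.7  0.1] [21.5 44.9] 89.3 knob off mm None
pad 1 rect off mm [0.2 0.2] [19.9 45.1] 88.6 knob off mm None
pad 2 rect off mm [-0.4 -0. ] [46.  19.8] 0.2 knob off mm None
pad 3 rect off mm [25.9 16.3] [18.8 11.9] 2.1 knob off mm None
60.0583
```

View pics/v3c.png

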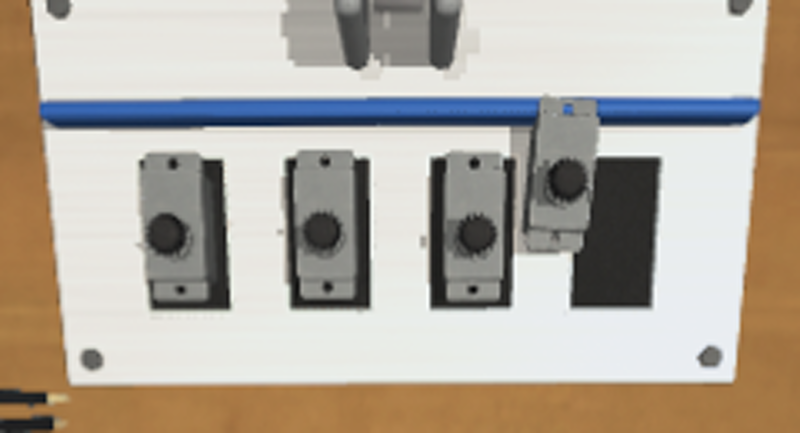

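Three servos are within 1 mm. Servo 3 has been knocked: it is now at crop (562,175), left of pad 3, with its rear ear over the blue rail. It needs a knob grasp, so I'll triangulate the knob from two wrist poses.

```bash
cat >> h.py <<'E'
def darkblobs(c,box,thr=60):
    g=cv2.cvtColor(c['frame'],cv2.COLOR_RGB2HSV)[:,:,2]; x0,y0,x1,y1=box
    n,_,st,ce=cv2.connectedComponentsWithStats((g[y0:y1,x0:x1]<thr).astype(np.uint8))
    return [(ce[i]+[x0,y0],st[i][2:].tolist()) for i in range(1,n) if st[i][4]>15]
def tri(c1,p1,c2,p2):
    e1,d1=ray(c1,p1);e2,d2=ray(c2,p2); s=np.linalg.lstsq(np.c_[d1,-d2],e2-e1,rcond=None)[0]
    a,b=e1+s[0]*d1,e2+s[1]*d2; return (a+b)/2,np.linalg.norm(a-b)
E
python3 - <<'E'
from h import *
import pickle
c=pickle.load(open('v3.pkl','rb'))
print(c['frame'].shape,darkblobs(c,(355,25,400,95)))
P=onz(c,(370,54),.04); print(P)
arm.set_gripper(.3); arm.move_pose([.50,-.20,.16],QL)
c2=snap('wrist','k2.png'); pickle.dump(c2,open('k2.pkl','wb'))
u,v=proj(c2,P)[0].astype(int); print(u,v)
print(darkblobs(c2,(u-40,v-50,u+40,v+50)))
hsv=cv2.cvtColor(c2['frame'],cv2.COLOR_RGB2HSV)
for k in (0,1,2): print(k,proj(c2,[*PADS[k],.02])[0].round())
s=snap('side'); u2,v2=proj(s,P)[0].astype(int)
a=cv2.resize(c2['frame'][max(v-60,0):v+60,u-60:u+60,::-1],(400,400),interpolation=cv2.INTER_CUBIC)
b=cv2.resize(s['frame'][v2-30:v2+30,u2-30:u2+30,::-1],(400,400),interpolation=cv2.INTER_CUBIC)
cv2.imwrite('pics/k2c.png',np.hstack([a,b]))
E
```

```text
(400, 640, 3) [(array([369.45794393,  53.65420561]), [12, 12, 107]), (array([384.94072448,  70.64215148]), [25, 44, 911])]
[ 0.55112489 -0.15178211  0.04      ]
267 137
[(array([257.76923077, 143.97324415]), [30, 46, 299]), (array([295.16506718, 144.7168906 ]), [24, 46, 1042]), (array([269.64516129, 135.32258065]), [12, 13, 124]), (array([241.20547945, 152.44520548]), [14, 14, 146])]
0 [145. 147.]
1 [195. 147.]
2 [244. 147.]
```

Run:
```python
from h import *
import pickle
c=pickle.load(open('v3.pkl','rb'));c2=pickle.load(open('k2.pkl','rb'))
print(tri(c,(369.5,53.7),c2,(269.6,135.3)))
# reference: knob of servo 2, expected z~.036
print(darkblobs(c,(315,40,360,95)))
k=[b for b in darkblobs(c,(325,55,362,85)) if b[1][2]<200]
print(k, tri(c,k[0][0],c2,(241.2,152.45)) if k else '')
for cc,(u,v) in ((c,(369.5,53.7)),(c2,(269.6,135.3))):
    h=cv2.cvtColor(cc['frame'],cv2.COLOR_RGB2HSV); m=((h[:,:,1]<60)&(h[:,:,2]>75)&(h[:,:,2]<185)).astype(np.uint8)
    q=np.zeros_like(m); a,b=int(u),int(v); q[max(b-32,0):b+32,a-17:a+17]=m[max(b-32,0):b+32,a-17:a+17]
    ct=max(cv2.findContours(cv2.morphologyEx(q,cv2.MORPH_OPEN,np.ones((2,2))),cv2.RETR_EXTERNAL,cv2.CHAIN_APPROX_NONE)[0],key=cv2.contourArea)
    for z in(.022,.03):
        P=np.array([onz(cc,p[0],z)[:2] for p in ct])*1000; r=cv2.minAreaRect(P.astype(np.float32)); print(z,np.round(r[0],1),np.round(r[1],1),round(r[2],1))
```

```text
(array([ 0.55258372, -0.15224218,  0.033432  ]), np.float64(9.574065541191711e-05))
[(array([339.35172414,  71.65517241]), [25, 44, 290]), (array([342.27272727,  70.04545455]), [12, 11, 88])]
[(array([330.64285714,  70.47321429]), [5, 30, 112]), (array([352.04285714,  69.98571429]), [4, 30, 70]), (array([342.27272727,  70.04545455]), [12, 11, 88])] (array([ 0.53643187, -0.11458557,  0.00892829]), np.float64(0.007991419045180494))
0.022 [ 554.8 -150.7] [28.  45.7] 89.6
0.03 [ 553.4 -149.5] [27.3 44.7] 89.6
0.022 [ 556.2 -153. ] [23.8 46. ] 85.9
0.03 [ 556.7 -154.4] [23.1 44.7] 85.9
```

View pics/k2c.png

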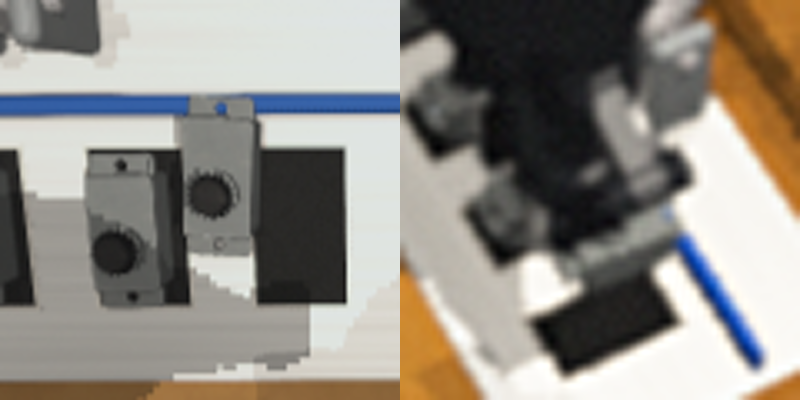

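Servo 3 is flat, its knob at (0.5526,-0.1522), nearly aligned and close beside servo 2. I'll lift it by the knob, set it on pad 3, and check.

Run:
```python
from h import *
import pickle
k=np.array([.5526,-.1522]); t=PADS[3]+[-.004,0]
arm.set_gripper(.24,50); arm.move_linear([*k,.16],QL,rate=.12); arm.move_linear([*k,.075],rate=.1)
print('hit',arm.move_linear([*k,.050],rate=.05,threshold=5),arm.get_ee_pos())
arm.set_gripper(0,50); print('gap',arm.get_finger_gap(),arm.get_finger_force())
arm.move_linear([*k,.085],rate=.06); print(arm.get_finger_gap(),arm.get_contact_force().round(2))
arm.move_linear([*t,.085],rate=.08); arm.move_linear([*t,.058],rate=.08)
print('touch',arm.move_linear([*t,.046],rate=.02,threshold=3.5),arm.get_ee_pos(),arm.get_finger_gap())
arm.set_gripper(.3); arm.move_linear([*t,.12],rate=.15)
arm.move_pose([.42,-.14,.22],QL); c=snap('wrist','v4.png'); pickle.dump(c,open('v4.pkl','wb'))
for i in range(4): check(c,i)
u,v=proj(c,[*PADS[3],.03])[0].astype(int); print(darkblobs(c,(u-15,v-20,u+15,v+20)),arm.get_time_s())
```

```text
hit False [ 0.55258319 -0.15221209  0.04974503]
gap 0.0037822262576365758 0.0
0.0016903666819227715 [ 0.35 -0.25  0.24]
touch False [ 0.53650006 -0.17420541  0.04594808] -0.003526298793107588
pad 0 rect off mm [-0.  -0.4] [45.3 21. ] 0.3 knob off mm None
pad 1 rect off mm [0.7 0.5] [22.1 44.9] 89.4 knob off mm None
pad 2 rect off mm [-0.4  0.2] [19.9 45. ] 89.1 knob off mm None
pad 3 rect off mm [13.8 16.2] [43.8 10.8] 0.1 knob off mm None
[(array([349.83333333,  66.9468599 ]), [25, 38, 828])] 68.175
```

The grip closed on nothing. That means the fingertips really end only about 2–3 mm past the TCP, and the earlier grasps at TCP z 0.024 were in fact knob grasps. The right height on the plate is TCP z≈0.0285. I'll re-measure the knob and regrasp.

Run:
```python
from h import *
import pickle
c=pickle.load(open('v4.pkl','rb'))
g=cv2.cvtColor(c['frame'],cv2.COLOR_RGB2HSV)[:,:,2]
u,v=proj(c,[.5526,-.1522,.034])[0].astype(int)
bl=[b for b in darkblobs(c,(u-30,v-30,u+30,v+30)) if 60<b[1][2]<180 and max(b[1][:2])<17]; print((u,v),bl)
p=min(bl,key=lambda b:np.hypot(*(b[0]-[u,v])))[0]
k=onz(c,p,.0345)[:2]; print('knob',k)
if np.hypot(*(k-[.5526,-.1522]))>.006: raise SystemExit('moved')
t=PADS[3]+[-.004,0]
arm.set_gripper(.26,50); arm.move_pose([*k,.12],QL); arm.move_linear([*k,.06],rate=.1)
print('hit',arm.move_linear([*k,.0295],rate=.04,threshold=4),arm.get_ee_pos())
arm.set_gripper(0,50); print('gap',arm.get_finger_gap(),arm.get_finger_force())
if arm.get_finger_gap()<.05: raise SystemExit('miss')
arm.move_linear([*k,.07],rate=.06); print(arm.get_finger_gap(),arm.get_contact_force().round(2))
arm.move_linear([*t,.07],rate=.08); arm.move_linear([*t,.038],rate=.08)
print('touch',arm.move_linear([*t,.025],rate=.02,threshold=3.5),arm.get_ee_pos(),arm.get_finger_gap())
arm.set_gripper(.3); arm.move_linear([*t,.12],rate=.15)
arm.move_pose([.42,-.14,.22],QL); c=snap('wrist','v5.png'); pickle.dump(c,open('v5.pkl','wb'))
for i in range(4): check(c,i)
u,v=proj(c,[*PADS[3],.03])[0].astype(int); print(darkblobs(c,(u-15,v-25,u+15,v+25)),arm.get_time_s())
```

```text
(np.int64(330), np.int64(54)) [(array([331.03,  54.05]), [11, 11, 100]), (array([304.5505618 ,  70.70786517]), [10, 11, 89])]
knob [ 0.55254306 -0.15222547]
hit False [ 0.5527224  -0.15231747  0.02958797]
gap 0.11274012850561685 48.78626346588135
0.11357153885763575 [-0.13 -0.17 -1.12]
touch True [ 0.53664029 -0.17414107  0.02976909] 0.11380326525030939
pad 0 rect off mm [ 0.  -0.4] [45.3 21. ] 0.3 knob off mm None
pad 1 rect off mm [0.3 0.5] [22.1 43.9] 89.4 knob off mm None
pad 2 rect off mm [-0.3  0.2] [19.9 45. ] 89.1 knob off mm None
pad 3 rect off mm [-0.9 -1.2] [21.  45.6] 85.5 knob off mm None
[(array([339.60869565,  67.62318841]), [7, 43, 207]), (array([351.69892473,  70.88172043]), [11, 12, 93]), (array([359.39393939,  83.51515152]), [3, 19, 33])] 75.1583
```

Servo 3 is on pad 3, turned about -4°. I'll regrasp the knob and straighten it.

Run:
```python
from h import *
import pickle
c=pickle.load(open('v5.pkl','rb')); k=onz(c,(351.7,70.88),.0345)[:2]; print((k-PADS[3])*1000)
y0=YAW-np.pi/2; t=PADS[3]+[-.004,0]
arm.set_gripper(.3,50); arm.move_pose([*k,.12],down(y0-.035)); arm.move_linear([*k,.0295],rate=.08,threshold=5)
arm.set_gripper(0,50); print(arm.get_finger_gap())
arm.move_linear([*k,.037],rate=.05); arm.move_linear([*t,.0375],down(y0+.035),rate=.005)
print('touch',arm.move_linear([*t,.025],rate=.02,threshold=3.5),arm.get_ee_pos())
arm.set_gripper(.3); arm.move_linear([*t,.12],rate=.15)
arm.move_pose([.42,-.14,.22],QL); c=snap('wrist','v6.png'); pickle.dump(c,open('v6.pkl','wb'))
for i in range(4): check(c,i)
# dial: bar and marks
arm.move_pose([.36,-.265,.20],QL); d=snap('wrist','d0.png'); pickle.dump(d,open('d0.pkl','wb'))
h=cv2.cvtColor(d['frame'],cv2.COLOR_RGB2HSV); H,S,V=cv2.split(h)
def blobs(m,z,lo,hi):
    n,_,st,ce=cv2.connectedComponentsWithStats(m.astype(np.uint8))
    for i in range(1,n):
        if lo<st[i][4]<hi:
            P=onz(d,ce[i],z)
            if abs(P[0]-.385)<.07 and abs(P[1]+.27)<.07: print(ce[i].round(1),st[i][4],P[:2].round(4))
print('red');blobs(((H<8)|(H>172))&(S>150)&(V>100),.04,10,200)
print('white');blobs((S<40)&(V>200),.04,5,200)
print('yellow');blobs((H>20)&(H<38)&(S>110)&(V>120),.07,5,400)
u,v=proj(d,[.385,-.268,.05])[0]; print(u,v,arm.get_time_s())
```

```text
[-4.43590583 -0.15786093]
0.11217302013457871
touch True [ 0.5364267  -0.17402441  0.03008602]
pad 0 rect off mm [ 0.  -0.4] [45.3 21. ] 0.3 knob off mm None
pad 1 rect off mm [0.3 0.5] [22.1 43.9] 89.4 knob off mm None
pad 2 rect off mm [-0.3  0.2] [20.  44.9] 89.5 knob off mm None
pad 3 rect off mm [-0.9 -0.4] [19.9 44. ] 89.6 knob off mm None
red
[296.1 175.5] 48 [ 0.3676 -0.2383]
white
[323. 128.] 25 [ 0.4177 -0.268 ]
[343.5 128.1] 23 [ 0.4174 -0.2893]
[305.1 138.6] 25 [ 0.407  -0.2492]
[360.9 138.6] 25 [ 0.4065 -0.3076]
[295.6 155.9] 21 [ 0.389  -0.2386]
[370.4 156.4] 22 [ 0.3877 -0.3183]
[369.  175.5] 18 [ 0.3669 -0.3177]
[358.6 192.2] 19 [ 0.3481 -0.3069]
yellow
[315.4 149.5] 21 [ 0.3996 -0.2605]
[325.7 163.7] 74 [ 0.3858 -0.2703]
323.2633056836044 160.9570274488861 81.0917
```

All four servos are within 1 mm and aligned. The dial centre is (0.3777,-0.2782), the pointer is at position 2, and the target bar angle is -75.7°. Now I'll close the lever and check the dial IK.

Run:
```python
from h import *
import pickle
arm.set_gripper(.5,30); arm.move_pose(lev(2.3)+[0,0,.1],QL)
print('hit',arm.move_linear(lev(2.31),rate=.12,threshold=10)); arm.set_gripper(0,30); print('gap',arm.get_finger_gap())
if arm.get_finger_gap()<.1: raise SystemExit('miss')
for t in np.linspace(2.15,0,18):
    if arm.move_linear(lev(t),rate=.12,threshold=25): print('stop',t,arm.get_contact_force())
print('end',arm.move_linear(lev(-.03),rate=.03,threshold=12),arm.get_ee_pos(),arm.get_contact_force().round(1),arm.get_finger_gap())
arm.set_gripper(.5); arm.move_linear(lev(0)+[0,0,.1],rate=.2)
arm.move_pose([.40,-.11,.28],QL); c=snap('wrist','w9.png'); pickle.dump(c,open('w9.pkl','wb'))
h=cv2.cvtColor(c['frame'],cv2.COLOR_RGB2HSV); H,S,V=cv2.split(h); m=((H<8)|(H>172))&(S>150)
u,v=proj(c,KN)[0].astype(int); ys,xs=np.nonzero(m[v-15:v+15,u-20:u+20]); print('knob at',onz(c,(xs.mean()+u-20,ys.mean()+v-15),.05),len(xs),arm.get_time_s())
C=[.3777,-.2782]
for y in (134.3,-45.7):
    print(y,[None if (q:=arm.ik([*C,.06],down(np.radians(y-a)))) is None else q[5].round(2) for a in (0,30,60,90,120,125)])
```

```text
hit False
gap 0.24000803203610416
end False [ 0.48584717 -0.09823547  0.04901772] [-9.9  1.7  3.9] 0.23855052116796077
knob at [ 0.48966487 -0.09879754  0.05      ] 231 90.9
134.3 [None, np.float64(-2.6), np.float64(-2.08), np.float64(-1.56), np.float64(-1.03), np.float64(-0.95)]
-45.7 [np.float64(0.01), np.float64(0.54), np.float64(1.06), np.float64(1.59), np.float64(2.11), np.float64(2.2)]
```

The lever is down, with the barrel seen at its original spot. Now the dial, from position 2 to 6 in one grasp.

```bash
cat >> h.py <<'E'
DC=np.array([.3777,-.2782])
def dialread():
    arm.move_pose([.36,-.265,.20],QL); d=snap('wrist')
    H,S,V=cv2.split(cv2.cvtColor(d['frame'],cv2.COLOR_RGB2HSV))
    u,v=proj(d,[*DC,.07])[0].astype(int); m=((H>20)&(H<38)&(S>110)&(V>120)).astype(np.uint8)
    n,_,st,ce=cv2.connectedComponentsWithStats(m[v-40:v+40,u-40:u+40])
    for i in range(1,n):
        if st[i][4]<8: continue
        P=onz(d,ce[i]+[u-40,v-40],.07)[:2]-DC; a=np.degrees(np.arctan2(P[1],P[0])); print('yellow',st[i][4],(P*1000).round(1),'pos',((104.3-a)%360/30).round(2))
E
python3 - <<'E'
from h import *
import pickle
# lever height check from side + wrist
c=pickle.load(open('w9.pkl','rb')); s=snap('side')
def red(cc):
    H,S,V=cv2.split(cv2.cvtColor(cc['frame'],cv2.COLOR_RGB2HSV)); m=((H<8)|(H>172))&(S>150); u,v=proj(cc,KN)[0].astype(int)
    ys,xs=np.nonzero(m[v-14:v+14,u-14:u+14]); return (xs.mean()+u-14,ys.mean()+v-14),len(xs)
a,b=red(c),red(s); print(a,b, tri(c,a[0],s,b[0]) if b[1]>20 else '')
dialread()
arm.set_gripper(.5,80)
y=lambda a:down(np.radians(-45.7-a))
arm.move_pose([*DC,.13],y(0)); print('hit',arm.move_linear([*DC,.060],rate=.08,threshold=6),arm.get_ee_pos())
arm.set_gripper(0,80); print('gap',arm.get_finger_gap(),arm.get_ft_torque())
if arm.get_finger_gap()>.04:
    for g in range(10,121,10):
        arm.goto_joints(arm.ik([*DC,.060],y(g)))
        if g%30==0: arm.dwell(.15); print(g,arm.get_finger_gap(),arm.get_ft_torque().round(3),arm.get_contact_force().round(1))
    arm.set_gripper(.5); arm.move_linear([*DC,.14],rate=.12)
    dialread()
print(arm.get_time_s())
E
```

```text
((np.float64(311.46320346320346), np.float64(97.97402597402598)), 231) ((np.float64(280.3090909090909), np.float64(204.52727272727273)), 55) (array([ 0.48918754, -0.09901924,  0.05821369]), np.float64(0.0003468645003063842))
yellow 19 [22.1 17.9] pos 2.18
yellow 74 [8.2 7.9] pos 2.01
hit False [ 0.37803748 -0.27853264  0.06040712]
gap 0.11134331540950104 [ 0.36975042  0.4123563  -0.05744221]
30 0.11052941387737297 [0.426 0.435 0.019] [-2.3  2.6  6.9]
60 0.10826842896361144 [0.456 0.41  0.011] [-2.9  3.6  7.6]
90 0.1064409609428196 [ 0.431  0.384 -0.026] [-2.5  2.9  7.2]
120 0.10390138492563715 [ 0.513  0.356 -0.051] [-1.3  3.   7.5]
yellow 19 [ 10.6 -22.8] pos 5.64
yellow 84 [  2.7 -10.8] pos 6.01
100.7333
```

The dial reads 6.01. I'll compare the lever's triangulated height against the initial pictures, taken when it was down, and recheck the servos and tip.

Run:
```python
from h import *
import pickle
s0=pickle.load(open('c0.pkl','rb'))['side'];w1=pickle.load(open('w1.pkl','rb'));w9=pickle.load(open('w9.pkl','rb'))
def red(cc):
    H,S,V=cv2.split(cv2.cvtColor(cc['frame'],cv2.COLOR_RGB2HSV)); m=((H<8)|(H>172))&(S>150); u,v=proj(cc,KN)[0].astype(int)
    ys,xs=np.nonzero(m[v-14:v+14,u-14:u+14]); return (xs.mean()+u-14,ys.mean()+v-14),len(xs)
arm.move_pose([.40,-.11,.30],down(-np.pi/2)); n=snap('wrist','n1.png')
arm.move_pose([.20,-.45,.25],QL); s=snap('side','n2.png'); sc=snap('scene')
sc0=pickle.load(open('c0.pkl','rb'))['scene']
print('before',red(s0),red(w1),red(sc0),tri(w1,red(w1)[0],s0,red(s0)[0]))
print('after',red(s),red(n),red(sc),tri(n,red(n)[0],s,red(s)[0]))
print(proj(s,lev(.1,0)),proj(s,lev(0,0)),arm.get_time_s())
H,S,V=cv2.split(cv2.cvtColor(n['frame'],cv2.COLOR_RGB2HSV))
u,v=proj(n,[*DC,.07])[0].astype(int); m=((H>20)&(H<38)&(S>110)&(V>120)).astype(np.uint8)
k,_,st,ce=cv2.connectedComponentsWithStats(m[v-30:v+30,u-30:u+30])
for i in range(1,k): print(st[i][4],[((onz(n,ce[i]+[u-30,v-30],z)[:2]-DC)*1000).round(1) for z in (.05,.06,.07)])
# blue crossbar position before/after in scene view
for a,b in ((w1,n),): print(np.abs(a['frame'][20:105,225:400].astype(int)-b['frame'][20:105,225:400]).mean())
# grey knobs still on pads (visible below the crossbar)
```

```text
before ((np.float64(280.4230769230769), np.float64(203.26923076923077)), 52) ((np.float64(311.33962264150944), np.float64(98.34905660377359)), 212) ((np.float64(318.72093023255815), np.float64(226.6046511627907)), 43) (array([ 0.48982603, -0.09872256,  0.06268074]), np.float64(0.0002173448334093187))
after ((np.float64(280.3090909090909), np.float64(204.52727272727273)), 55) ((np.float64(311.7609756097561), np.float64(98.3170731707317)), 205) ((np.float64(319.0263157894737), np.float64(228.1578947368421)), 38) (array([ 0.48925327, -0.09893226,  0.05804763]), np.float64(0.00040558689497597743))
[[280.87185549 203.22329861]] [[280.91610193 205.95677048]] 103.1333
44 [array([ -2.4, -20.4]), array([  0.1, -15.6]), array([  2.7, -10.9])]
15.91484593837535
```

The lever is at least as low as it was at the start. One gentle press from above will make sure it is fully down.

Run:
```python
from h import *
b=KN[:2]
arm.set_gripper(0,30); arm.move_pose([*b,.14],QL); arm.move_linear([*b,.085],rate=.1)
z=[]
print(arm.move_linear([*b,.045],rate=.02,threshold=12),arm.get_ee_pos(),arm.get_contact_force().round(1))
arm.move_linear([*b,.14],rate=.1)
arm.move_pose([.20,-.45,.25],QL); s=snap('side','n3.png')
H,S,V=cv2.split(cv2.cvtColor(s['frame'],cv2.COLOR_RGB2HSV)); m=((H<8)|(H>172))&(S>150); u,v=proj(s,KN)[0].astype(int)
ys,xs=np.nonzero(m[v-14:v+14,u-14:u+14]); print(xs.mean()+u-14,ys.mean()+v-14,len(xs))
dialread(); c=snap('wrist'); print(len(servos(c)),arm.get_time_s())
```

```text
True [ 0.49020295 -0.09829964  0.05722085] [-0.7  0.1  8.2]
280.2105263157895 206.26315789473685 57
yellow 18 [ 10.5 -22.8] pos 5.65
yellow 82 [  2.7 -10.7] pos 6.0
0 111.2083
```

Run:
```python
from h import *
arm.move_pose([.20,-.45,.25],QL); arm.set_gripper(.5); print(arm.get_contact_force().round(1)); print(arm.job_done())
```

```text
[-0.6  0.2 -0.2]
the job is handed in; nothing more can be done
None
```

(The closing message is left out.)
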